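Hang a wheeled trolley on a sloped gravity rail and prove that it runs to the stop

ROBOT

A 6-joint arm with a two-finger parallel gripper is mounted at the origin on the work surface; the furniture and walls round the work are solid. World frame = base frame: x ahead of the robot, y to its left, z up, the work surface at z = 0. Lengths are in m, angles in rad, forces in N, time in s.
With the tool pointing down it reaches from about 0.275 to 0.75 m from the base axis. Payload 10.2 kg.
Tool frame: the origin (TCP) lies at the very end of the fingers, on their centre line; the grasp point (between the pads) lies r.grasp_offset behind it (r.grasp_offset is the distance from the TCP to the grasp point, in m); x points along the fingers, y is the direction in which the jaws open and shut, and the axes are right-handed (so a half turn about x gives the same grasp; the last joint's range is limited). The gripper opens to 85 mm and grips with 20 to 120 N. Pads are 22 mm wide; open, the fingers measure 114 mm over their backs; the gripper's body (76 mm by 85 mm) begins 54 mm behind the grasp point. The pads swing forward as they close: fully open they stand 13 mm farther back than shut.
Start: joints at [-1.357, 0.313, 1.498, -0, 1.331, -0.223], TCP at [0.222, -0.476, 0.231] pointing down, gripper open.
Joint ranges: [-2.94, 2.94], [-0.97, 2.17], [0.19, 2.56], [-1.23, 4.37], [0.02, 3.11], [-2.88, 2.88]. Speed limits (rad/s): [2.39, 2.39, 3.01, 3.14, 3.14, 3.14].

INTERFACE

Orientations are given as a rotation vector (axis times angle).
In Python, from station import r, viewer, order gives the robot as it stands.
- The arm moves only by the tool step_arm, never from a script. Its argument "steps" is a list of rows, each an object of numbers: "tx", "ty", "tz": the shift along the world's x, y, z in cm; "rx", "ry", "rz": the turn, a rotation vector about the world's x, y, z in rad; "gripper": the opening, from 0 (shut) to 1 (fully open). In form: [{"tx": .., "ty": .., "tz": .., "rx": .., "ry": .., "rz": .., "gripper": ..}, ...]. A call has 1 to 8 rows; each row is the pose to reach, as a shift and turn from the pose commanded when the call began; what a row does not reach only later rows make up. A row lasts 1/12 s, in which the tool goes at most 41.7 mm and 7.16 degrees, less where a joint would pass 70% of its speed; a pose out of reach is approached as far as the arm can. A call with a gripper value outside its range is refused whole. The fingers move at their own pace and stop on an object; "squeeze" is the grip in N (left out, the last holds). Time passes only in rows, so rows that repeat a pose let the fingers close. It gives the time, the measured TCP pose, the force and the opening at its end, in the units of the state.
- r.sense(): the state, without advancing time (a new reading comes with each control period).
- viewer.snapshot(name): name is "scene" or "top"; returns a dict with "image" (480x640x3 uint8, red, green, blue), "vfov" (degrees; the focal length in pixels is half the picture's height over the tangent of half this angle, whatever the lens; pixels are square), "cx", "cy" (the principal point, pixels), "world_to_cam" (4x4, takes a point from world to camera coordinates). Camera axes: x right, y up, looking along -z (the intrinsics and any distortion apply to the point x, -y, -z); pixel columns grow to the right and rows downward; lengths in m; the calibration is good to about 2 mm. A picture is of the moment at which its call begins. There is no depth.
- order.sign_off(): hands the job in, once; it reports no verdict.
The state is a dict: "time": time; "joint_positions": joint angles; "qvel": joint speeds; "tau": joint torques, N m; "tcp_pos": TCP position; "orientation": TCP orientation; "ft_force": force on the tool from outside, world axes, zero at the start; "ft_torque": the same for the moment, N m; "opening": finger opening in m.
Only numpy, scipy, OpenCV 4.12 (cv2) and the standard library are available. Lean on these libraries where they do the work, as an engineer would, in place of code of your own. Each camera call takes 0.05 s, during which the arm holds its last target.

TASK

Hook the yellow trolley onto the sloped rail at the yellow band and feel both wheels seat. With the wheels kept on the rail, draw it gently uphill until it presses the red spring buffer about half-way in, then let go so that it rolls down on its own to the black stop at the low end, and leave it hanging there. The height and slope of the rail are not known exactly, so go by feel: never press the rail or the buffer with more than 20 N, do not touch the trolley again once it has been let go, and leave the other things on the bench where they are.

Things in the scene. Friction and masses are not known exactly. Their poses are not given: they have to be found in the camera images.
- stand: Fixed rail stand: blue base (80 x 410 x 12 mm), two posts 230 mm high at its ends, y = +-190 mm. Origin: on the bench below the middle of the rail. y runs along the rail (in plan) to its HIGH end, x across the rail, away from the robot, z up. The rail is a steel bar of 12 mm diameter, free from y = -140 to +130 mm; end blocks rise 51 mm above it.
- rail_nominal (a point): Fixed mark on the stand, 175 mm above the bench, at the middle of the yellow band (40 mm long) on the bar. It is only nominal. NOT MEASURED, reset each time: the bar's centre line lies here anywhere from 20 mm below to 20 mm above this point, and rises towards the stand's +y at 0.12 to 0.20 rad. The bar is firm under the forces of this job.
- low_stop (a point): Nominal place of the face of the black rubber stop at the low end (y = -140 mm in the stand's frame, its true height follows the bar, 33 mm above its centre line). A trolley resting against it has its middle at about y = -90 mm in the stand's frame.
- buffer (a joint): Red sprung buffer at the high end, a plunger along the bar, 33 mm above its centre line. Value: how far it is pushed in, m (0 free, 0.012 fully in); spring 400 N/m, half-way takes about 3 N. It is first touched when the trolley's middle is at about y = +74 to +77 mm in the stand's frame.
- trolley: Loose yellow C-shaped hanger, 0.28 to 0.5 kg, standing on its pan (66 x 78 mm) on the bench. Origin: centre of the underside; z up; y its travel direction, 102 mm long over the black bumpers; both ends alike, but hang it with its axes along the stand's. Upright plate at x = -31 to -36 mm; the mouth opens to +x and is free from 25 mm (load in the pan) to 103 mm (wheels) above the underside.
- hook (a point): The seat of the hook, on the trolley 102 mm above its underside, x = y = 0: where the bar's centre line lies when both wheels sit on it. The bar enters the mouth sideways (trolley moved in +x with the bar between pan and wheels), then the trolley is lowered. The V grooves find the bar from up to 5 mm off. The uphill wheel meets the bar first; the second sits down once some 4 N bear on the bar (press with 6 or so).
- grip (a point): Centre of the black grip tab on the trolley's top: plate 10 mm thick (x), 44 mm wide (y), from 146 to 194 mm above the underside; this point at 173 mm, 71 mm above the hook's seat. The frame's top is at 142 mm (small lugs 153 mm). The tab is hinged along x at its foot (148 mm) and swings +-0.3 rad on a weak spring, so a held trolley can take the rail's slope. Grip it with 30 to 40 N.
- axle_mid (a point): The point midway between the two wheels' axles, 118 mm above the trolley's underside and 16 mm above the bar's centre line when seated; axes as the trolley's.
- upper_wheel: White V-grooved wheel of the trolley (29 mm diameter, 26 mm wide), 28 mm from the middle on its +y (uphill) side; origin at its centre; it spins freely.
- lower_wheel: The like wheel on the -y (downhill) side; origin at its centre.
- tape_ring: Roll of tan tape lying flat, 100 mm across, 25 mm high; bystander.
- blue_pack_3: Upper of two stacked blue cartons, 71 x 111 x 40 mm, far left; bystander.
- tall_carton: Tall patterned carton, 78 x 69 x 165 mm, far left; bystander.

How it is judged:
By the outcome, as a careful person would: the job done as asked, in the order asked, and still so for the second after the job is handed in, with the robot touching nothing.
It also fails if it takes over 72 s, if anything falls off the work surface, if the arm or the gripper's body presses on something with over 40 N, if the wrist force passes 120 N, or if a joint passes its speed limit or range.

## Working session

There is one attempt and no reset: what is moved stays moved. The work goes in short steps, Python scripts to look and compute and a tool call to move; the robot and the scene stay as the last step left them, time stands still between calls to the robot, and variables do not carry over. Pictures are saved under pics/ and viewed, and the job is handed in when it is done.

Besides the shell and the picture viewer there is one more tool, called after ">>>" as a command line: name --argument value ..., lists and objects as JSON in quotes. step_arm: Moves the arm, as the interface text tells. Its arguments: {"type":"object","properties":{"steps":{"type":"array","items":{"type":"object","properties":{"tx":{"type":"number"},"ty":{"type":"number"},"tz":{"type":"number"},"rx":{"type":"number"},"ry":{"type":"number"},"rz":{"type":"number"},"gripper":{"type":"number"}}}},"squeeze":{"type":"number"}},"required":["steps"]}

```bash
ls; mkdir -p pics
cat > h.py <<'E'
import numpy as np, cv2
from station import r, viewer, order
def snap(name,fn=None):
    s=viewer.snapshot(name)
    if fn: cv2.imwrite('pics/'+fn+'.png',s['image'][:,:,::-1])
    np.savez('last_'+name+'.npz',**{k:np.array(v) for k,v in s.items()})
    return s
def cal(s):
    f=240/np.tan(np.radians(float(s['vfov']))/2); return f,float(s['cx']),float(s['cy']),np.array(s['world_to_cam'])
def ray(s,u,v):
    f,cx,cy,T=cal(s); d=np.array([(u-cx)/f,-(v-cy)/f,-1]); R=T[:3,:3]
    o=-R.T@T[:3,3]; d=R.T@d; return o,d/np.linalg.norm(d)
def onz(s,u,v,z):
    o,d=ray(s,u,v); return o+d*(z-o[2])/d[2]
def proj(s,p):
    f,cx,cy,T=cal(s); c=T[:3,:3]@np.array(p)+T[:3,3]; return np.array([cx+f*c[0]/-c[2],cy-f*c[1]/-c[2]])
def tri(s1,a,s2,b):
    o1,d1=ray(s1,*a);o2,d2=ray(s2,*b)
    A=np.stack([d1,-d2],1);t=np.linalg.lstsq(A,o2-o1,rcond=None)[0]
    p,q=o1+d1*t[0],o2+d2*t[1]; return (p+q)/2,np.linalg.norm(p-q)
def load(name):
    z=np.load('last_'+name+'.npz');return {k:z[k] for k in z.files}
E
python3 - <<'E'
from h import *
for n in('scene','top'):
    s=snap(n,n+'0'); print({k:v for k,v in s.items() if k!='image'})
print(r.sense(), r.grasp_offset)
E
```

```text
pics
{'vfov': 43.722660657681445, 'cx': 315.08059860797175, 'cy': 236.58909422028643, 'world_to_cam': array([[-0.71518147, -0.69884968,  0.01116215,  0.51282103],
       [ 0.5467407 , -0.54942613,  0.63182714, -0.3395918 ],
       [-0.43541942,  0.45797387,  0.77502895, -1.27384368],
       [ 0.        ,  0.        ,  0.        ,  1.        ]])}
{'vfov': 50.84074840335943, 'cx': 312.4594364991696, 'cy': 237.56802092886716, 'world_to_cam': array([[-0.01641435, -0.9995781 , -0.02396228,  0.16993848],
       [ 0.98093276, -0.02074053,  0.19323753, -0.59184367],
       [-0.19365299, -0.02033352,  0.98085935, -1.00521336],
       [ 0.        ,  0.        ,  0.        ,  1.        ]])}
{'time': 0.1, 'joint_positions': array([-1.35743184e+00,  3.13386341e-01,  1.49834732e+00,  1.84762242e-05,
        1.33101678e+00, -2.23420987e-01]), 'qvel': array([ 0.00075416, -0.00102042, -0.00125234,  0.00072131,  0.00051027,
        0.00024928]), 'tau': array([ 3.15202342e-03, -4.12901223e+01, -2.60139084e+01, -2.14094939e-04,
        3.03735134e-03,  2.25275308e-06]), 'tcp_pos': array([ 0.22202393, -0.4754903 ,  0.23080144]), 'orientation': array([ 1.98017344,  0.4406288 , -1.98012524]), 'ft_force': array([ 0.43868516, -0.48553698,  0.25563486]), 'ft_torque': array([-0.07267965,  0.01843097,  0.03577456]), 'opening': 0.08530749728797184} 0.0187
```

View pics/scene0.png

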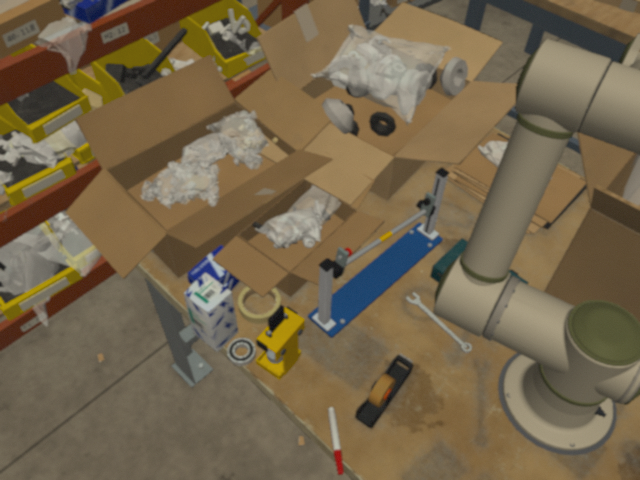

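View pics/top0.png

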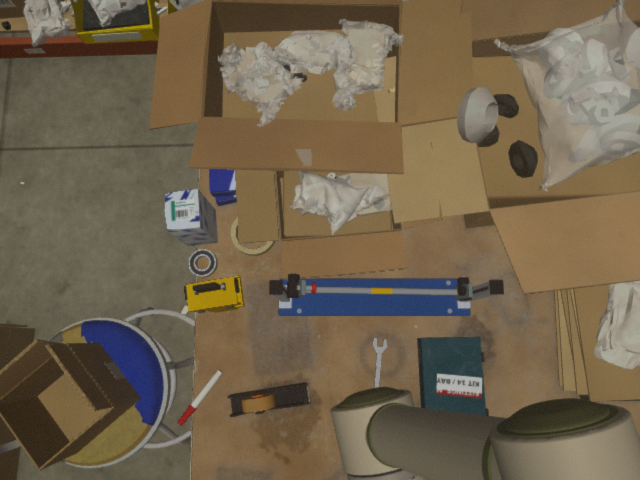

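Run:
```python
from h import *
for n,(a,b,c,d) in {'scene':(235,295,180,130),'top':(170,265,130,100)}.items():
    s=load(n); im=s['image'][b:b+d,a:a+c,::-1]; cv2.imwrite(f'pics/{n}_tr.png',cv2.resize(im,None,fx=6 if n=='top' else 4.4,fy=6 if n=='top' else 4.4,interpolation=cv2.INTER_CUBIC))
for n,(a,b,c,d) in {'scene':(300,160,150,180),'top':(260,265,260,60)}.items():
    s=load(n); im=s['image'][b:b+d,a:a+c,::-1]; cv2.imwrite(f'pics/{n}_rail.png',cv2.resize(im,None,fx=3,fy=3,interpolation=cv2.INTER_CUBIC))
    T=s['world_to_cam'];print(n,-T[:3,:3].T@T[:3,3])
```

```text
scene [-0.00222752  0.75519132  1.19610485]
top [0.3886857  0.1371521  1.10441144]
```

View pics/scene_tr.png

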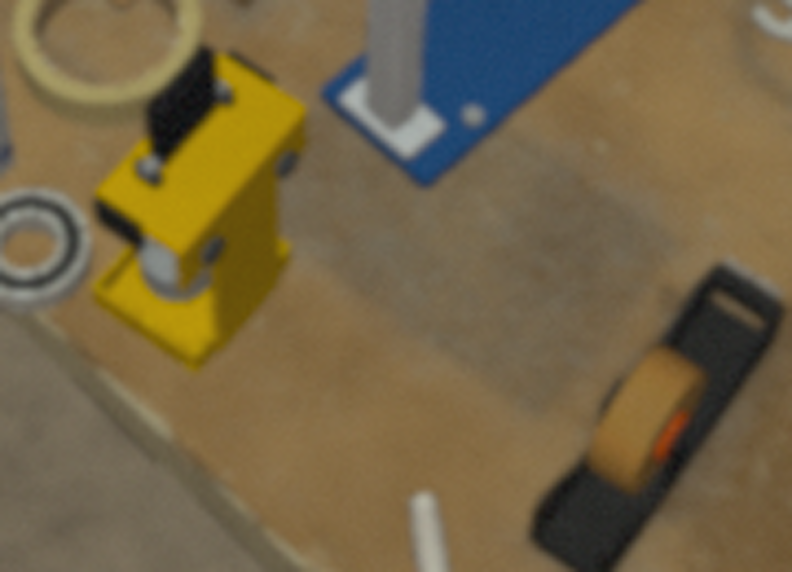

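View pics/top_tr.png

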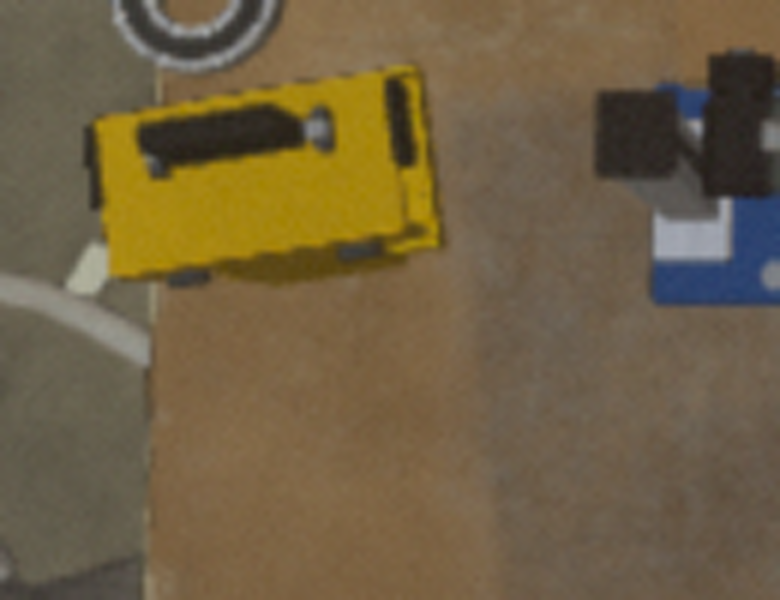

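View pics/scene_rail.png

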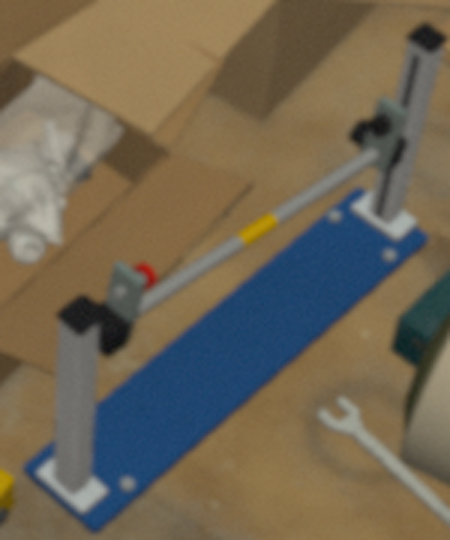

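View pics/top_rail.png

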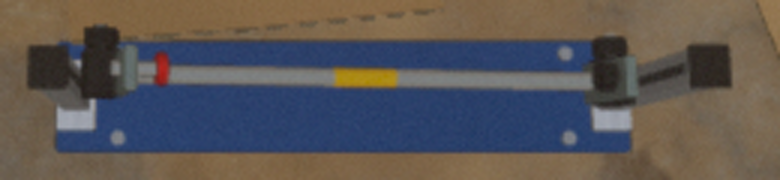

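Run:
```python
from h import *
t=load('top');s=load('scene')
T=lambda u,v:(170+(u+.5)/6-.5,265+(v+.5)/6-.5)
S=lambda u,v:(235+(u+.5)/4.4-.5,295+(v+.5)/4.4-.5)
def an(a,b): d=b-a; return np.degrees(np.arctan2(-d[0],d[1]))*1
print('frame top')
P={k:onz(t,*T(*k),.142) for k in[(97,118),(110,278),(385,72),(408,235)]}
for k,v in P.items(): print(k,v.round(4))
v=list(P.values()); print(an(v[2],v[0]),an(v[3],v[1]),np.mean(v,0))
print('scene frame top')
for k in[(97,195),(180,250),(305,105),(222,55)]: print(k,onz(s,*S(*k),.142).round(4))
print('tab top')
for k in[(140,127),(140,160),(275,105),(303,128)]: print(k,onz(t,*T(*k),.194).round(4))
for k in[(150,103),(203,48),(212,55)]: print('sc',k,onz(s,*S(*k),.194).round(4))
# stand base corners top z=.012
R=lambda u,v:(260+(u+.5)/3-.5,265+(v+.5)/3-.5)
for k in[(57,42),(56,152),(631,152),(628,42)]: print('base',onz(t,*R(*k),.012).round(4))
Q=lambda u,v:(300+(u+.5)/3-.5,160+(v+.5)/3-.5)
for k in[(26,467),(95,530),(428,240),(362,188)]: print('base sc',onz(s,*Q(*k),.012).round(4))
# band center triang
for a,b in [((366,78),(259,229)),((334,77),(241,240)),((397,79),(276,219)),((596,82),(370,157)),((170,74),(148,301))]: 
  p,e=tri(t,R(*a),s,Q(*b));print('rail',p.round(4),e)
```

```text
frame top
(97, 118) [0.4925 0.4019 0.142 ]
(110, 278) [0.4417 0.3961 0.142 ]
(385, 72) [0.5055 0.3096 0.142 ]
(408, 235) [0.4535 0.3015 0.142 ]
8.018336739361992 7.133804624547625 [0.47329742 0.35227797 0.142     ]
scene frame top
(97, 195) [0.4886 0.4027 0.142 ]
(180, 250) [0.4416 0.3953 0.142 ]
(305, 105) [0.4551 0.3029 0.142 ]
(222, 55) [0.5023 0.3111 0.142 ]
tab top
(140, 127) [0.4839 0.3744 0.194 ]
(140, 160) [0.474  0.3741 0.194 ]
(275, 105) [0.4898 0.3335 0.194 ]
(303, 128) [0.4827 0.3249 0.194 ]
sc (150, 103) [0.4819 0.3727 0.194 ]
sc (203, 48) [0.4861 0.3364 0.194 ]
sc (212, 55) [0.4806 0.3362 0.194 ]
base [0.5149 0.2348 0.012 ]
base [0.436  0.2358 0.012 ]
base [ 0.4289 -0.1722  0.012 ]
base [ 0.507 -0.176  0.012]
base sc [0.5103 0.234  0.012 ]
base sc [0.4348 0.2367 0.012 ]
base sc [ 0.4258 -0.1663  0.012 ]
base sc [ 0.5017 -0.1728  0.012 ]
rail [0.4708 0.0285 0.1574] 0.0026940392429838475
rail [0.4715 0.0488 0.1614] 0.0024345600414083387
rail [0.4701 0.0086 0.1526] 0.002814710178937366
rail [ 0.4716 -0.1226  0.1165] 0.003534786925118077
rail [0.4736 0.1503 0.1799] 0.0021391903271237036
```

Run:
```python
from h import *
from scipy.spatial.transform import Rotation as Ro
t=load('top');s=load('scene')
c={}
for n,im,box in(('t',t,(370,283,400,300)),('s',s,(375,225,400,245))):
    hsv=cv2.cvtColor(im['image'],cv2.COLOR_RGB2HSV); a,b,cc,d=box
    m=np.zeros(hsv.shape[:2],np.uint8); m[b:d,a:cc]=cv2.inRange(hsv,(18,150,90),(35,255,255))[b:d,a:cc]
    v,u=np.nonzero(m); c[n]=(u.mean(),v.mean()); print(n,len(u),c[n])
print(tri(t,c['t'],s,c['s']))
# scene ray with vertical plane of stand
def onpl(im,u,v,x0=.470,k=.019,y0=.031):
    o,d=ray(im,u,v); # x - x0 - k(y-y0)=0
    f=lambda p:p[0]-x0-k*(p[1]-y0)
    return o-d*f(o)/(d[0]-k*d[1])
print('band sc plane',onpl(s,*c['s'],x0=.468))
Q=lambda u,v:(300+(u+.5)/3-.5,160+(v+.5)/3-.5)
P=[onpl(s,*Q(*k),x0=.468) for k in[(155,299),(259,229),(365,160)]]
for p in P: print(p.round(4))
print((P[0]-P[2])[2]/(P[0]-P[2])[1])
st=r.sense();M=Ro.from_rotvec(st['orientation']).as_matrix();print(M.round(3))
R=lambda z,*k:onz(t,*k,z).round(3)
print('disp',R(.05,*(305,385)),R(.05,*(230,415)),R(.05,270,390),'case',R(.05,418,340),R(.05,485,415),'wrench',R(.01,380,340),R(.01,378,385))
print('carton',R(.165,165,195),R(.165,205,240),'bearing',R(.01,202,262))
```

```text
t 120 (np.float64(381.5), np.float64(290.5))
s 79 (np.float64(385.34177215189874), np.float64(235.9240506329114))
(array([0.47151918, 0.02907583, 0.15733813]), np.float64(0.0016445819185354417))
band sc plane [0.46803645 0.03291825 0.16344433]
[0.4702 0.1452 0.1803]
[0.468  0.0303 0.1609]
[ 0.4655 -0.1007  0.1356]
0.18197096083419953
[[-0.     0.423 -0.906]
 [ 0.001 -0.906 -0.423]
 [-1.    -0.001 -0.   ]]
disp [0.295 0.179 0.05 ] [0.239 0.33  0.05 ] [0.286 0.25  0.05 ] case [ 0.38  -0.052  0.05 ] [ 0.232 -0.176  0.05 ] wrench [0.381 0.02  0.01 ] [0.289 0.028 0.01 ]
carton [0.664 0.442 0.165] [0.574 0.361 0.165] bearing [0.555 0.404 0.01 ]
```

>>> step_arm --steps '[{"tx": 1, "ty": 3, "tz": 2, "rz": 0.08, "gripper": 1}, {"tx": 2.3, "ty": 7, "tz": 4, "rz": 0.17}, {"tx": 3.5, "ty": 11, "tz": 5.5, "rz": 0.25}, {"tx": 4.8, "ty": 15, "tz": 7, "rz": 0.34}, {"tx": 6, "ty": 19, "tz": 7, "rz": 0.42}, {"tx": 7.2, "ty": 23, "tz": 7, "rz": 0.5}, {"tx": 8.4, "ty": 27, "tz": 7, "rz": 0.58}, {"tx": 9.6, "ty": 31, "tz": 7, "rz": 0.66}]'

```text
$.steps[0]: bad value
```

>>> step_arm --steps '[{"tx": 1.2, "ty": 4, "rz": 0.08}, {"tx": 2.4, "ty": 8, "rz": 0.16}, {"tx": 3.6, "ty": 12, "rz": 0.24}, {"tx": 4.8, "ty": 16, "rz": 0.31}, {"tx": 6, "ty": 20, "rz": 0.38}, {"tx": 7.2, "ty": 24, "rz": 0.45}, {"tx": 8.4, "ty": 28, "rz": 0.52}, {"tx": 9.6, "ty": 32, "rz": 0.61}]'

```text
$.steps[0]: bad value
```

>>> step_arm --steps '[{"tx": 1, "ty": 3, "tz": 2, "rx": 0, "ry": 0, "rz": 0.08, "gripper": 1}, {"tx": 2.3, "ty": 7, "tz": 4, "rx": 0, "ry": 0, "rz": 0.17, "gripper": 1}, {"tx": 3.5, "ty": 11, "tz": 5.5, "rx": 0, "ry": 0, "rz": 0.25, "gripper": 1}, {"tx": 4.8, "ty": 15, "tz": 7, "rx": 0, "ry": 0, "rz": 0.34, "gripper": 1}, {"tx": 6, "ty": 19, "tz": 7, "rx": 0, "ry": 0, "rz": 0.42, "gripper": 1}, {"tx": 7.2, "ty": 23, "tz": 7, "rx": 0, "ry": 0, "rz": 0.5, "gripper": 1}, {"tx": 8.4, "ty": 27, "tz": 7, "rx": 0, "ry": 0, "rz": 0.58, "gripper": 1}, {"tx": 9.6, "ty": 31, "tz": 7, "rx": 0, "ry": 0, "rz": 0.66, "gripper": 1}]'

```text
time: 0.77
tcp_pos: [0.315, -0.1738, 0.3012]
orientation: [1.547, 0.948, -1.547]
ft_force: [1.1, -0.7, -1.0]
opening: 0.085
```

>>> step_arm --steps '[{"tx": 1.2, "ty": 4, "tz": 0, "rx": 0, "ry": 0, "rz": 0.08, "gripper": 1}, {"tx": 2.4, "ty": 8, "tz": 0, "rx": 0, "ry": 0, "rz": 0.16, "gripper": 1}, {"tx": 3.6, "ty": 12, "tz": 0, "rx": 0, "ry": 0, "rz": 0.24, "gripper": 1}, {"tx": 4.8, "ty": 16, "tz": 0, "rx": 0, "ry": 0, "rz": 0.31, "gripper": 1}, {"tx": 6, "ty": 20, "tz": 0, "rx": 0, "ry": 0, "rz": 0.38, "gripper": 1}, {"tx": 7.2, "ty": 24, "tz": 0, "rx": 0, "ry": 0, "rz": 0.45, "gripper": 1}, {"tx": 8.4, "ty": 28, "tz": 0, "rx": 0, "ry": 0, "rz": 0.52, "gripper": 1}, {"tx": 9.6, "ty": 32, "tz": 0, "rx": 0, "ry": 0, "rz": 0.61, "gripper": 1}]'

```text
time: 1.43
tcp_pos: [0.4107, 0.1459, 0.3012]
orientation: [1.105, 1.272, -1.106]
ft_force: [0.5, -2.0, 0.4]
opening: 0.0853
```

>>> step_arm --steps '[{"tx": 1.4, "ty": 4, "tz": 0, "rx": 0, "ry": 0, "rz": 0, "gripper": 1}, {"tx": 2.8, "ty": 8, "tz": 0, "rx": 0, "ry": 0, "rz": 0, "gripper": 1}, {"tx": 4.2, "ty": 12, "tz": 0, "rx": 0, "ry": 0, "rz": 0, "gripper": 1}, {"tx": 5.5, "ty": 16, "tz": 0, "rx": 0, "ry": 0, "rz": 0, "gripper": 1}, {"tx": 6.9, "ty": 19.9, "tz": -2, "rx": 0, "ry": 0, "rz": 0, "gripper": 1}, {"tx": 6.9, "ty": 19.9, "tz": -4, "rx": 0, "ry": 0, "rz": 0, "gripper": 1}, {"tx": 6.9, "ty": 19.9, "tz": -5, "rx": 0, "ry": 0, "rz": 0, "gripper": 1}, {"tx": 6.9, "ty": 19.9, "tz": -5, "rx": 0, "ry": 0, "rz": 0, "gripper": 1}]'

```text
time: 2.1
tcp_pos: [0.4788, 0.342, 0.2484]
orientation: [1.104, 1.273, -1.113]
ft_force: [0.4, 0.5, -0.0]
opening: 0.0859
```

Run:
```python
from h import *
from scipy.spatial.transform import Rotation as Ro
im=[]
for n,(a,b,c,d) in {'scene':(215,255,120,130),'top':(160,235,120,100)}.items():
    s=snap(n,n+'1'); x=s['image'][b:b+d,a:a+c,::-1]; im.append(cv2.resize(x,(400,480) if n=='scene' else (400,333),interpolation=cv2.INTER_CUBIC))
im[1]=cv2.copyMakeBorder(im[1],0,480-333,0,0,cv2.BORDER_CONSTANT)
cv2.imwrite('pics/g1.png',np.hstack(im))
q=r.sense();print(q['tcp_pos'],Ro.from_rotvec(q['orientation']).as_matrix().round(3),q['joint_positions'],q['ft_force'],q['time'])
```

```text
[0.4799377  0.34167154 0.25222556] [[ 0.     0.991  0.135]
 [ 0.     0.135 -0.991]
 [-1.     0.     0.   ]] [ 4.20032967e-01  4.43546192e-01  1.25726053e+00 -1.66507226e-04
  1.44035988e+00  2.84986240e-01] [-0.47470462 -0.48918324  0.66219762] 2.2
```

View pics/g1.png

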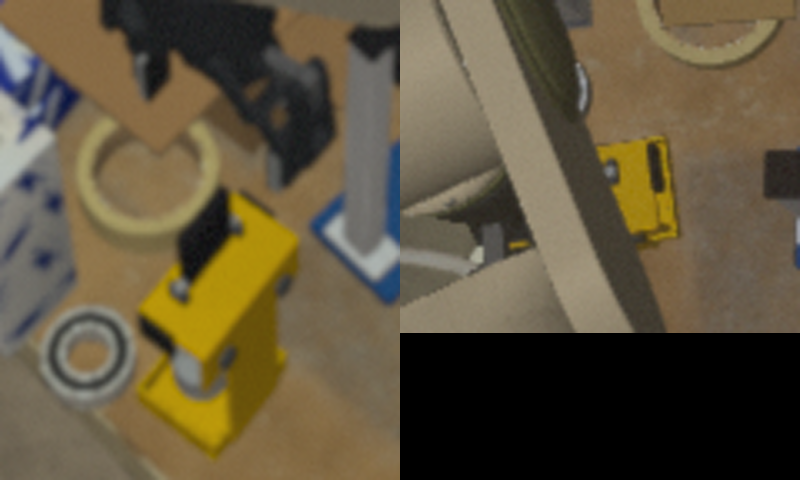

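>>> step_arm --steps '[{"tx": 0.3, "ty": 1.1, "tz": 0, "rx": 0, "ry": 0, "rz": 0, "gripper": 1}, {"tx": 0.3, "ty": 1.1, "tz": -2, "rx": 0, "ry": 0, "rz": 0, "gripper": 1}, {"tx": 0.3, "ty": 1.1, "tz": -5, "rx": 0, "ry": 0, "rz": 0, "gripper": 1}, {"tx": 0.3, "ty": 1.1, "tz": -8, "rx": 0, "ry": 0, "rz": 0, "gripper": 1}, {"tx": 0.3, "ty": 1.1, "tz": -9.5, "rx": 0, "ry": 0, "rz": 0, "gripper": 1}, {"tx": 0.3, "ty": 1.1, "tz": -9.5, "rx": 0, "ry": 0, "rz": 0, "gripper": 1}]'

```text
time: 2.7
tcp_pos: [0.4822, 0.3521, 0.1548]
orientation: [1.107, 1.271, -1.113]
ft_force: [-0.2, 0.0, -1.4]
opening: 0.0857
```

Run:
```python
from h import *
s=snap('scene','scene2'); x=s['image'][265:385,215:335,::-1]; cv2.imwrite('pics/g2.png',cv2.resize(x,(600,600),interpolation=cv2.INTER_CUBIC))
q=r.sense();print(q['tcp_pos'],q['ft_force'],q['time'])
```

```text
[0.4830765  0.35269512 0.15708618] [-1.16200978  1.19908694  0.0352016 ] 2.75
```

View pics/g2.png

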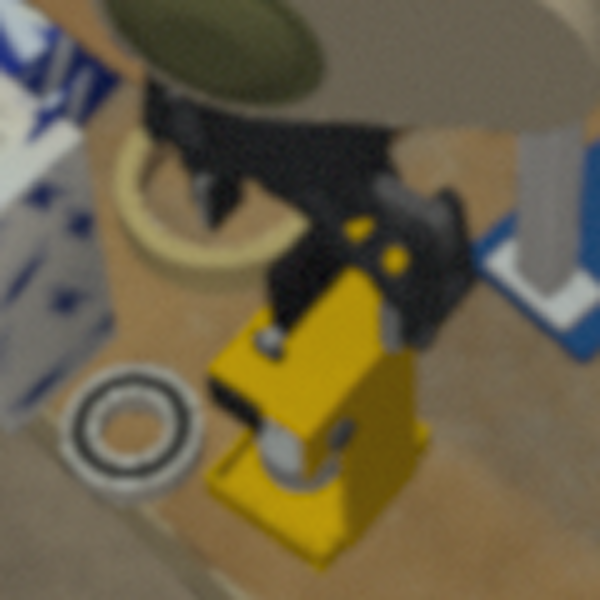

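>>> step_arm --steps '[{"tx": 0, "ty": 0, "tz": 0, "rx": 0, "ry": 0, "rz": 0, "gripper": 0}, {"tx": 0, "ty": 0, "tz": 0, "rx": 0, "ry": 0, "rz": 0, "gripper": 0}, {"tx": 0, "ty": 0, "tz": 0, "rx": 0, "ry": 0, "rz": 0, "gripper": 0}, {"tx": 0, "ty": 0, "tz": 0, "rx": 0, "ry": 0, "rz": 0, "gripper": 0}, {"tx": 0, "ty": 0, "tz": 0, "rx": 0, "ry": 0, "rz": 0, "gripper": 0}, {"tx": 0, "ty": 0, "tz": 0, "rx": 0, "ry": 0, "rz": 0, "gripper": 0}, {"tx": 0, "ty": 0, "tz": 0, "rx": 0, "ry": 0, "rz": 0, "gripper": 0}, {"tx": 0, "ty": 0, "tz": 0, "rx": 0, "ry": 0, "rz": 0, "gripper": 0}]' --squeeze 36

```text
time: 3.42
tcp_pos: [0.4832, 0.3536, 0.1566]
orientation: [1.109, 1.27, -1.108]
ft_force: [1.5, -0.6, 1.3]
opening: 0.0096
```

Run:
```python
from h import *
s=snap('scene','scene3'); x=s['image'][265:385,215:335,::-1]; cv2.imwrite('pics/g3.png',cv2.resize(x,(600,600),interpolation=cv2.INTER_CUBIC))
q=r.sense();print(q['tcp_pos'],q['ft_force'],q['ft_torque'],q['opening'],q['time'])
```

```text
[0.483167   0.35358704 0.15659763] [ 1.33147707 -0.74353895  2.17057129] [-0.04996819 -0.17331447  0.03609694] 0.009567485836875996 3.4667
```

View pics/g3.png

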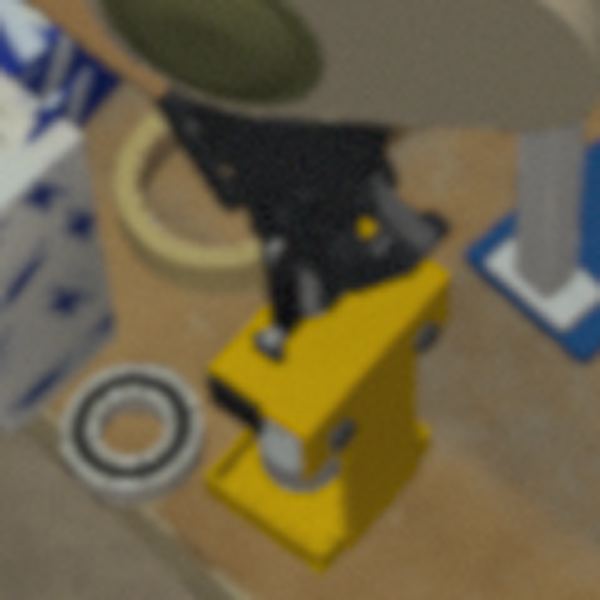

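>>> step_arm --steps '[{"tx": 0, "ty": 0, "tz": 1, "rx": 0, "ry": 0, "rz": 0, "gripper": 0}, {"tx": 0, "ty": 0, "tz": 3, "rx": 0, "ry": 0, "rz": 0, "gripper": 0}, {"tx": 0, "ty": 0, "tz": 5, "rx": 0, "ry": 0, "rz": 0, "gripper": 0}, {"tx": -2, "ty": 0, "tz": 7, "rx": 0, "ry": 0, "rz": 0, "gripper": 0}, {"tx": -4, "ty": 0, "tz": 9, "rx": 0, "ry": 0, "rz": 0, "gripper": 0}, {"tx": -7, "ty": 0, "tz": 9.8, "rx": 0, "ry": 0, "rz": 0, "gripper": 0}, {"tx": -9, "ty": 0, "tz": 9.8, "rx": 0, "ry": 0, "rz": 0, "gripper": 0}, {"tx": -10, "ty": 0, "tz": 9.8, "rx": 0, "ry": 0, "rz": 0, "gripper": 0}]'

```text
time: 4.13
tcp_pos: [0.3805, 0.3536, 0.2549]
orientation: [1.107, 1.272, -1.108]
ft_force: [1.4, 0.2, -5.7]
opening: 0.0099
```

Run:
```python
from h import *
s=snap('scene','scene4'); x=s['image'][225:425,200:400,::-1]; cv2.imwrite('pics/g4.png',cv2.resize(x,(600,600),interpolation=cv2.INTER_CUBIC))
q=r.sense();print(q['tcp_pos'],q['ft_force'],q['ft_torque'],q['opening'],q['time'])
```

```text
[0.37994944 0.35371094 0.25461117] [-2.74861797  0.7966459  -3.96339775] [0.04206363 0.73251231 0.03468967] 0.009924758193632185 4.1833
```

View pics/g4.png

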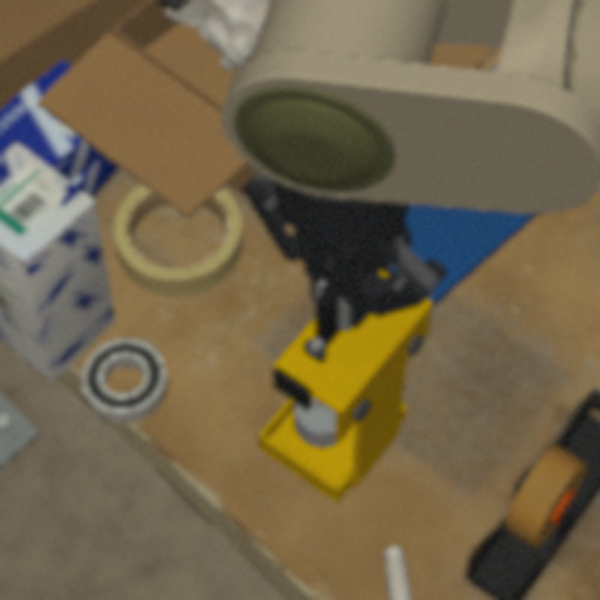

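>>> step_arm --steps '[{"tx": 0, "ty": -1, "tz": 0, "rx": 0, "ry": 0, "rz": -0.02, "gripper": 0}, {"tx": 0, "ty": -3, "tz": 0, "rx": 0, "ry": 0, "rz": -0.04, "gripper": 0}, {"tx": 0, "ty": -6, "tz": 0, "rx": 0, "ry": 0, "rz": -0.06, "gripper": 0}, {"tx": 0, "ty": -9, "tz": 0, "rx": 0, "ry": 0, "rz": -0.08, "gripper": 0}, {"tx": 0, "ty": -12, "tz": 0, "rx": 0, "ry": 0, "rz": -0.1, "gripper": 0}, {"tx": 0, "ty": -15, "tz": 0, "rx": 0, "ry": 0, "rz": -0.12, "gripper": 0}, {"tx": 0, "ty": -18, "tz": 0, "rx": 0, "ry": 0, "rz": -0.14, "gripper": 0}, {"tx": 0, "ty": -21, "tz": 0, "rx": 0, "ry": 0, "rz": -0.154, "gripper": 0}]'

```text
time: 4.85
tcp_pos: [0.3833, 0.1411, 0.254]
orientation: [1.224, 1.199, -1.225]
ft_force: [0.8, -0.3, -3.7]
opening: 0.0096
```

>>> step_arm --steps '[{"tx": 0, "ty": -3, "tz": 0, "rx": 0, "ry": 0, "rz": 0, "gripper": 0}, {"tx": 0, "ty": -6, "tz": 0, "rx": 0, "ry": 0, "rz": 0, "gripper": 0}, {"tx": 0, "ty": -8.5, "tz": 0, "rx": 0, "ry": 0, "rz": 0, "gripper": 0}, {"tx": 0, "ty": -10.2, "tz": 0, "rx": 0, "ry": 0, "rz": 0, "gripper": 0}, {"tx": 0, "ty": -11, "tz": 0, "rx": 0, "ry": 0, "rz": 0, "gripper": 0}, {"tx": 0, "ty": -11.2, "tz": 0, "rx": 0, "ry": 0, "rz": 0, "gripper": 0}, {"tx": 0, "ty": -11.2, "tz": 0, "rx": 0, "ry": 0, "rz": 0, "gripper": 0}, {"tx": 0, "ty": -11.2, "tz": 0, "rx": 0, "ry": 0, "rz": 0, "gripper": 0}]'

```text
time: 5.52
tcp_pos: [0.383, 0.032, 0.2542]
orientation: [1.222, 1.201, -1.222]
ft_force: [-0.4, 0.8, -3.9]
opening: 0.0096
```

```bash
cat > look.py <<'E'
from h import *
import sys
from scipy.spatial.transform import Rotation as Ro
k=sys.argv[1]
im=[]
for n,(a,b,c,d) in {'scene':(290,130,180,216),'top':(270,200,200,240)}.items():
    s=snap(n,n+k); x=s['image'][b:b+d,a:a+c,::-1]; im.append(cv2.resize(x,(400,480),interpolation=cv2.INTER_CUBIC))
cv2.imwrite(f'pics/g{k}.png',np.hstack(im))
f=[];
q=r.sense();print(q['tcp_pos'].round(4),q['ft_force'].round(2),q['ft_torque'].round(3),q['opening'],q['time'], Ro.from_rotvec(q['orientation']).as_matrix()[:,1].round(3))
E
python3 look.py 5
```

```text
[0.3829 0.0324 0.2542] [ 0.41  1.45 -4.75] [ 0.147 -0.067 -0.023] 0.009402935083040038 5.6167 [ 1.    -0.017 -0.   ]
```

View pics/g5.png

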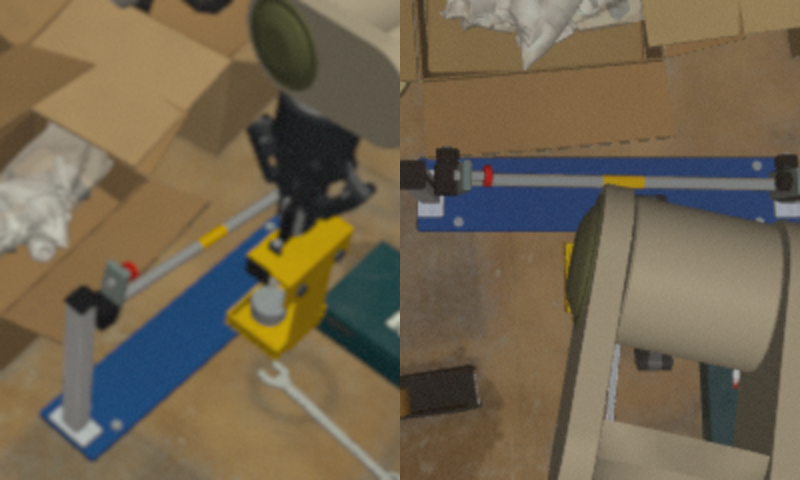

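>>> step_arm --steps '[{"tx": 1, "ty": 0, "tz": 0, "rx": 0, "ry": 0, "rz": 0, "gripper": 0}, {"tx": 2, "ty": 0, "tz": 0, "rx": 0, "ry": 0, "rz": 0, "gripper": 0}, {"tx": 3, "ty": 0, "tz": 0, "rx": 0, "ry": 0, "rz": 0, "gripper": 0}, {"tx": 4, "ty": 0, "tz": 0, "rx": 0, "ry": 0, "rz": 0, "gripper": 0}, {"tx": 4.5, "ty": 0, "tz": 0, "rx": 0, "ry": 0, "rz": 0, "gripper": 0}, {"tx": 5, "ty": 0, "tz": 0, "rx": 0, "ry": 0, "rz": 0, "gripper": 0}]'

```text
time: 6.12
tcp_pos: [0.4337, 0.0315, 0.254]
orientation: [1.222, 1.201, -1.223]
ft_force: [-0.7, -0.7, -4.3]
opening: 0.0095
```

```bash
python3 look.py 6
```

```text
[0.4334 0.0315 0.2541] [-1.26 -0.18 -4.53] [0.001 0.086 0.025] 0.009337005433299224 6.2167 [ 1.    -0.018 -0.   ]
```

View pics/g6.png

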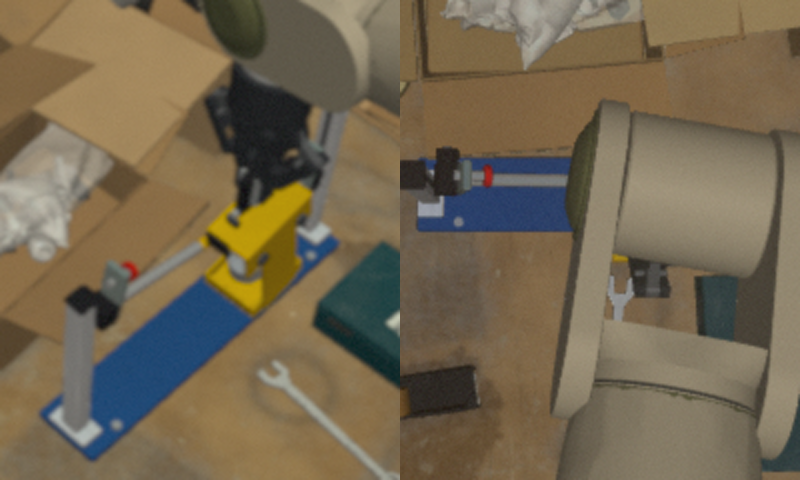

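>>> step_arm --steps '[{"tx": 0.7, "ty": 0, "tz": 0, "rx": 0, "ry": 0, "rz": 0, "gripper": 0}, {"tx": 1.4, "ty": 0, "tz": 0, "rx": 0, "ry": 0, "rz": 0, "gripper": 0}, {"tx": 2.1, "ty": 0, "tz": 0, "rx": 0, "ry": 0, "rz": 0, "gripper": 0}, {"tx": 2.8, "ty": 0, "tz": 0, "rx": 0, "ry": 0, "rz": 0, "gripper": 0}, {"tx": 3.4, "ty": 0, "tz": 0, "rx": 0, "ry": 0, "rz": 0, "gripper": 0}, {"tx": 3.7, "ty": 0, "tz": 0, "rx": 0, "ry": 0, "rz": 0, "gripper": 0}, {"tx": 3.7, "ty": 0, "tz": 0, "rx": 0, "ry": 0, "rz": 0, "gripper": 0}]'

```text
time: 6.8
tcp_pos: [0.4705, 0.0314, 0.2541]
orientation: [1.222, 1.201, -1.223]
ft_force: [-0.7, -0.5, -4.4]
opening: 0.0096
```

```bash
python3 look.py 7
```

```text
[0.4698 0.0315 0.2542] [ 0.53  0.58 -4.72] [-0.028  0.035  0.001] 0.009651468884277713 6.9 [ 1.    -0.018 -0.   ]
```

View pics/g7.png

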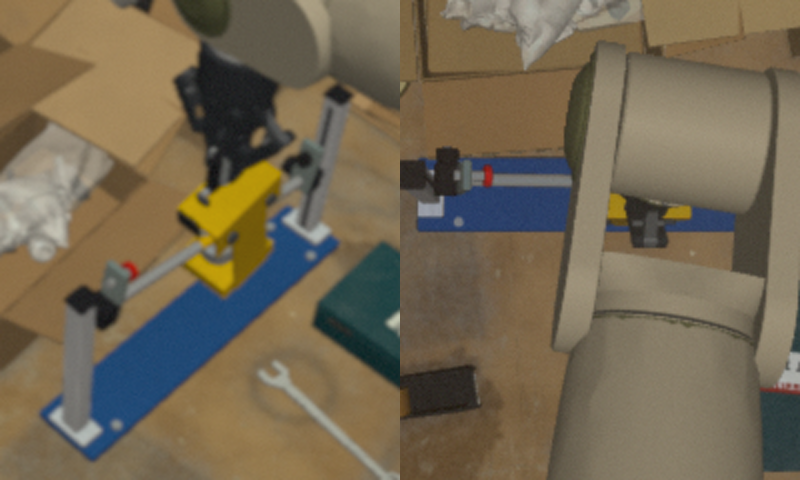

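>>> step_arm --steps '[{"tx": 0, "ty": 0, "tz": -0.8, "rx": 0, "ry": 0, "rz": 0, "gripper": 0}, {"tx": 0, "ty": 0, "tz": -1.6, "rx": 0, "ry": 0, "rz": 0, "gripper": 0}, {"tx": 0, "ty": 0, "tz": -2.2, "rx": 0, "ry": 0, "rz": 0, "gripper": 0}, {"tx": 0, "ty": 0, "tz": -2.4, "rx": 0, "ry": 0, "rz": 0, "gripper": 0}, {"tx": 0, "ty": 0, "tz": -2.6, "rx": 0, "ry": 0, "rz": 0, "gripper": 0}]'

```text
time: 7.32
tcp_pos: [0.4696, 0.0316, 0.2277]
orientation: [1.222, 1.201, -1.223]
ft_force: [-0.0, -0.7, -3.6]
opening: 0.0096
```

>>> step_arm --steps '[{"tx": 0, "ty": 0, "tz": -0.1, "rx": 0, "ry": 0, "rz": 0, "gripper": 0}, {"tx": 0, "ty": 0, "tz": -0.2, "rx": 0, "ry": 0, "rz": 0, "gripper": 0}, {"tx": 0, "ty": 0, "tz": -0.2, "rx": 0, "ry": 0, "rz": 0, "gripper": 0}]'

```text
time: 7.57
tcp_pos: [0.4699, 0.0315, 0.2263]
orientation: [1.222, 1.2, -1.222]
ft_force: [0.7, -0.5, -4.6]
opening: 0.0094
```

>>> step_arm --steps '[{"tx": 0, "ty": 0, "tz": -0.1, "rx": 0, "ry": 0, "rz": 0, "gripper": 0}, {"tx": 0, "ty": 0, "tz": -0.2, "rx": 0, "ry": 0, "rz": 0, "gripper": 0}, {"tx": 0, "ty": 0, "tz": -0.2, "rx": 0, "ry": 0, "rz": 0, "gripper": 0}]'

```text
time: 7.82
tcp_pos: [0.4698, 0.0317, 0.2242]
orientation: [1.223, 1.201, -1.222]
ft_force: [-0.2, -0.3, -4.1]
opening: 0.0095
```

>>> step_arm --steps '[{"tx": 0, "ty": 0, "tz": -0.1, "rx": 0, "ry": 0, "rz": 0, "gripper": 0}, {"tx": 0, "ty": 0, "tz": -0.2, "rx": 0, "ry": 0, "rz": 0, "gripper": 0}, {"tx": 0, "ty": 0, "tz": -0.2, "rx": 0, "ry": 0, "rz": 0, "gripper": 0}]'

```text
time: 8.07
tcp_pos: [0.4698, 0.0315, 0.2221]
orientation: [1.222, 1.201, -1.223]
ft_force: [0.4, 0.3, -4.9]
opening: 0.0094
```

>>> step_arm --steps '[{"tx": 0, "ty": 0, "tz": -0.1, "rx": 0, "ry": 0, "rz": 0, "gripper": 0}, {"tx": 0, "ty": 0, "tz": -0.2, "rx": 0, "ry": 0, "rz": 0, "gripper": 0}, {"tx": 0, "ty": 0, "tz": -0.2, "rx": 0, "ry": 0, "rz": 0, "gripper": 0}]'

```text
time: 8.32
tcp_pos: [0.4698, 0.0315, 0.2201]
orientation: [1.222, 1.201, -1.223]
ft_force: [-0.0, -0.4, -4.9]
opening: 0.01
```

>>> step_arm --steps '[{"tx": 0, "ty": 0, "tz": -0.1, "rx": 0, "ry": 0, "rz": 0, "gripper": 0}, {"tx": 0, "ty": 0, "tz": -0.2, "rx": 0, "ry": 0, "rz": 0, "gripper": 0}, {"tx": 0, "ty": 0, "tz": -0.2, "rx": 0, "ry": 0, "rz": 0, "gripper": 0}]'

```text
time: 8.57
tcp_pos: [0.4698, 0.0316, 0.2181]
orientation: [1.222, 1.201, -1.223]
ft_force: [0.3, 1.1, -5.1]
opening: 0.0095
```

>>> step_arm --steps '[{"tx": 0, "ty": 0, "tz": -0.1, "rx": 0, "ry": 0, "rz": 0, "gripper": 0}, {"tx": 0, "ty": 0, "tz": -0.2, "rx": 0, "ry": 0, "rz": 0, "gripper": 0}, {"tx": 0, "ty": 0, "tz": -0.2, "rx": 0, "ry": 0, "rz": 0, "gripper": 0}]'

```text
time: 8.82
tcp_pos: [0.47, 0.0315, 0.2164]
orientation: [1.222, 1.2, -1.222]
ft_force: [-0.4, 0.5, -4.3]
opening: 0.0096
```

>>> step_arm --steps '[{"tx": 0, "ty": 0, "tz": -0.1, "rx": 0, "ry": 0, "rz": 0, "gripper": 0}, {"tx": 0, "ty": 0, "tz": -0.2, "rx": 0, "ry": 0, "rz": 0, "gripper": 0}, {"tx": 0, "ty": 0, "tz": -0.2, "rx": 0, "ry": 0, "rz": 0, "gripper": 0}]'

```text
time: 9.07
tcp_pos: [0.4698, 0.0316, 0.2141]
orientation: [1.223, 1.201, -1.222]
ft_force: [1.0, 0.7, -4.0]
opening: 0.0095
```

```bash
python3 look.py 8
```

```text
[0.4699 0.0316 0.2143] [-0.68 -0.2  -1.41] [-0.052  0.004 -0.056] 0.009330755279683892 9.1667 [ 1.    -0.018  0.   ]
```

View pics/g8.png

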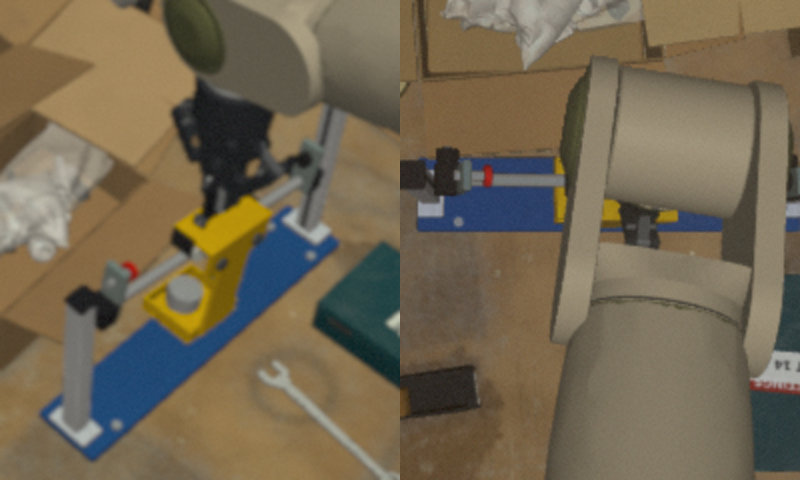

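>>> step_arm --steps '[{"tx": 0, "ty": 0, "tz": -0.1, "rx": 0, "ry": 0, "rz": 0, "gripper": 0}, {"tx": 0, "ty": 0, "tz": -0.1, "rx": 0, "ry": 0, "rz": 0, "gripper": 0}]'

```text
time: 9.33
tcp_pos: [0.4698, 0.0316, 0.2132]
orientation: [1.223, 1.201, -1.222]
ft_force: [0.5, 0.9, -3.2]
opening: 0.0092
```

>>> step_arm --steps '[{"tx": 0, "ty": 0, "tz": -0.1, "rx": 0, "ry": 0, "rz": 0, "gripper": 0}, {"tx": 0, "ty": 0, "tz": -0.1, "rx": 0, "ry": 0, "rz": 0, "gripper": 0}]'

```text
time: 9.5
tcp_pos: [0.47, 0.0314, 0.2127]
orientation: [1.222, 1.2, -1.222]
ft_force: [-1.2, -0.5, 1.2]
opening: 0.0095
```

>>> step_arm --steps '[{"tx": 0, "ty": 0, "tz": -0.05, "rx": 0, "ry": 0, "rz": 0, "gripper": 0}, {"tx": 0, "ty": 0, "tz": -0.05, "rx": 0, "ry": 0, "rz": 0, "gripper": 0}]'

```text
time: 9.67
tcp_pos: [0.4701, 0.0313, 0.2125]
orientation: [1.222, 1.199, -1.222]
ft_force: [-1.5, -1.2, 5.6]
opening: 0.0093
```

```bash
python3 look.py 9
```

```text
[0.4701 0.0314 0.2125] [-1.62 -2.13  5.55] [-0.3    0.312  0.016] 0.009125981568297237 9.7667 [ 1.    -0.018  0.001]
```

View pics/g9.png

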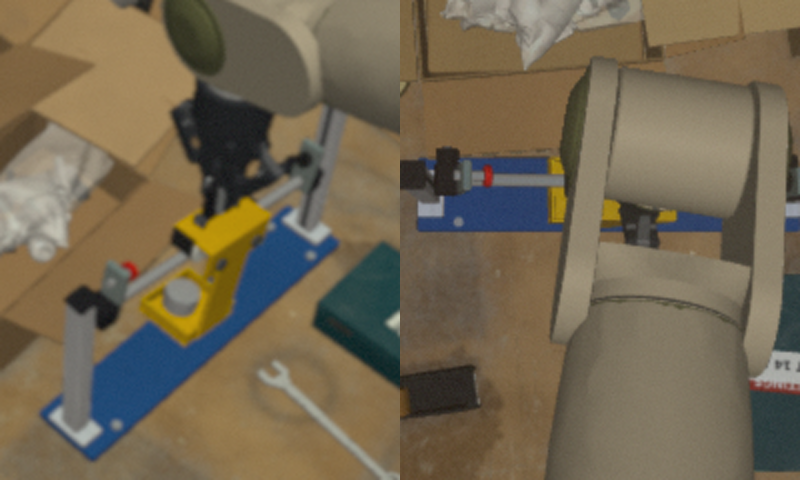

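Run:
```python
from h import *
for k in('8','9'):
    x=cv2.imread(f'pics/scene{k}.png')[205:290,340:430]; cv2.imwrite(f'pics/z{k}.png',cv2.resize(x,None,fx=4.4,fy=4.4,interpolation=cv2.INTER_CUBIC))
cv2.imwrite('pics/z89.png',np.hstack([cv2.imread('pics/z8.png'),cv2.imread('pics/z9.png')]))
```

```text
(no output)
```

View pics/z89.png

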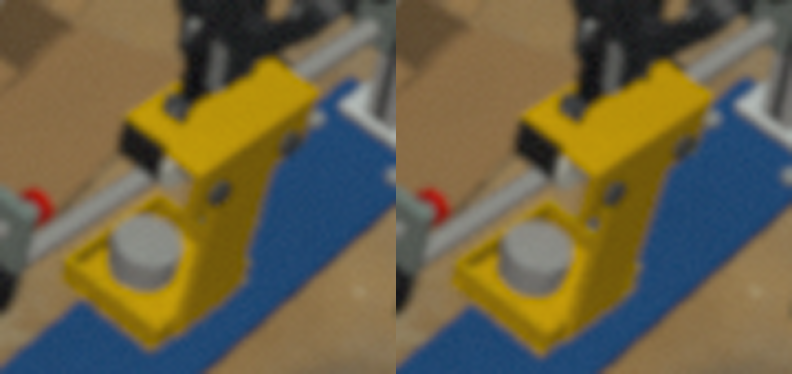

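Run:
```python
from h import *
s=load('scene')
def onx(u,v,x):
    o,d=ray(s,u,v);return o+d*(x-o[0])/d[0]
Z=lambda u,v,off:(340+(u-off+.5)/4.4-.5,205+(v+.5)/4.4-.5)
for off,pts in((0,[(205,182),(318,92),(150,347),(245,285)]),(396,[(600,180),(712,95),(540,352),(636,290)])):
    p=[onx(*Z(*k,off),.434) for k in pts]
    for q in p: print(q.round(4))
    for a,b in((1,0),(3,2)): print('slope',(p[b]-p[a])[2]/(p[b]-p[a])[1])
    e=p[0]-p[2];print('vert tilt',e[1]/e[2], (p[1]-p[3])[1]/(p[1]-p[3])[2])
```

```text
[0.434  0.0757 0.196 ]
[ 0.434  -0.0136  0.1888]
[0.434  0.1013 0.0822]
[0.434  0.0202 0.0572]
slope 0.08072031045259984
slope 0.3082805906044317
vert tilt -0.2249967210167264 -0.2566316213104099
[0.434  0.0768 0.1986]
[ 0.434  -0.0123  0.1876]
[0.434  0.106  0.0826]
[0.434  0.0243 0.0566]
slope 0.12375288264854586
slope 0.3171460499705766
vert tilt -0.25159298650615664 -0.2789456846214805
```

>>> step_arm --steps '[{"tx": 0, "ty": 0.25, "tz": 0.045, "rx": 0, "ry": 0, "rz": 0, "gripper": 0}, {"tx": 0.01, "ty": 0.5, "tz": 0.09, "rx": 0, "ry": 0, "rz": 0, "gripper": 0}, {"tx": 0.01, "ty": 0.75, "tz": 0.135, "rx": 0, "ry": 0, "rz": 0, "gripper": 0}, {"tx": 0.02, "ty": 1.0, "tz": 0.18, "rx": 0, "ry": 0, "rz": 0, "gripper": 0}]'

```text
time: 10.1
tcp_pos: [0.4707, 0.0417, 0.214]
orientation: [1.223, 1.199, -1.221]
ft_force: [2.0, -2.0, 3.7]
opening: 0.0098
```

```bash
python3 -c "
from h import *
q=r.sense();print(q['tcp_pos'].round(4),q['ft_force'].round(2),q['time'])"
```

```text
[0.4707 0.0417 0.214 ] [ 2.   -2.03  3.68] 10.1
```

>>> step_arm --steps '[{"tx": 0, "ty": 0.25, "tz": 0.04, "rx": 0, "ry": 0, "rz": 0, "gripper": 0}, {"tx": 0.01, "ty": 0.5, "tz": 0.08, "rx": 0, "ry": 0, "rz": 0, "gripper": 0}, {"tx": 0.01, "ty": 0.75, "tz": 0.12, "rx": 0, "ry": 0, "rz": 0, "gripper": 0}, {"tx": 0.02, "ty": 1.0, "tz": 0.16, "rx": 0, "ry": 0, "rz": 0, "gripper": 0}]'

```text
time: 10.43
tcp_pos: [0.4708, 0.0517, 0.2157]
orientation: [1.223, 1.199, -1.221]
ft_force: [3.5, -1.9, 5.5]
opening: 0.0098
```

```bash
python3 look.py 10
```

```text
[0.4708 0.0519 0.2157] [ 4.03 -0.9   5.87] [-0.275 -0.838 -0.05 ] 0.009589408775813761 10.5333 [ 1.    -0.018  0.002]
```

>>> step_arm --steps '[{"tx": 0.02, "ty": 0.25, "tz": 0.045, "rx": 0, "ry": 0, "rz": 0, "gripper": 0}, {"tx": 0.04, "ty": 0.5, "tz": 0.09, "rx": 0, "ry": 0, "rz": 0, "gripper": 0}, {"tx": 0.05, "ty": 0.75, "tz": 0.135, "rx": 0, "ry": 0, "rz": 0, "gripper": 0}, {"tx": 0.06, "ty": 1.0, "tz": 0.18, "rx": 0, "ry": 0, "rz": 0, "gripper": 0}]'

```text
time: 10.87
tcp_pos: [0.4713, 0.0617, 0.2173]
orientation: [1.223, 1.199, -1.222]
ft_force: [4.1, -2.9, 5.1]
opening: 0.0095
```

```bash
python3 look.py 11
```

```text
[0.4713 0.062  0.2174] [ 4.23 -1.37  6.18] [-0.365 -0.832 -0.151] 0.009486214745083732 10.9667 [ 1.    -0.018  0.001]
```

View pics/g11.png

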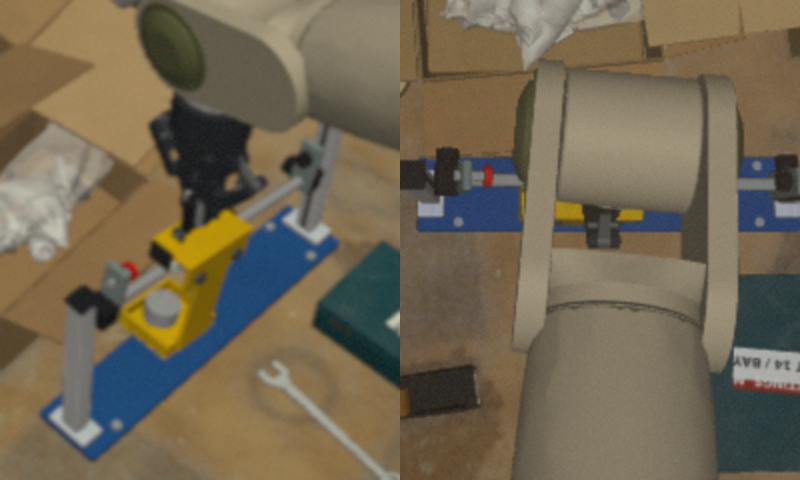

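>>> step_arm --steps '[{"tx": 0.03, "ty": 0.25, "tz": 0.05, "rx": 0, "ry": 0, "rz": 0, "gripper": 0}, {"tx": 0.05, "ty": 0.5, "tz": 0.1, "rx": 0, "ry": 0, "rz": 0, "gripper": 0}, {"tx": 0.07, "ty": 0.75, "tz": 0.145, "rx": 0, "ry": 0, "rz": 0, "gripper": 0}, {"tx": 0.08, "ty": 1.0, "tz": 0.19, "rx": 0, "ry": 0, "rz": 0, "gripper": 0}]'

```text
time: 11.3
tcp_pos: [0.4718, 0.0718, 0.219]
orientation: [1.223, 1.2, -1.222]
ft_force: [4.8, -2.3, 4.3]
opening: 0.0096
```

```bash
python3 look.py 12
```

```text
[0.4718 0.072  0.219 ] [ 3.85 -1.8   4.85] [-0.242 -0.822 -0.106] 0.009736838338974832 11.4 [ 1.    -0.018  0.   ]
```

>>> step_arm --steps '[{"tx": 0.05, "ty": 0.25, "tz": 0.045, "rx": 0, "ry": 0, "rz": 0, "gripper": 0}, {"tx": 0.08, "ty": 0.5, "tz": 0.09, "rx": 0, "ry": 0, "rz": 0, "gripper": 0}, {"tx": 0.1, "ty": 0.75, "tz": 0.135, "rx": 0, "ry": 0, "rz": 0, "gripper": 0}, {"tx": 0.12, "ty": 1.0, "tz": 0.18, "rx": 0, "ry": 0, "rz": 0, "gripper": 0}]'

```text
time: 11.73
tcp_pos: [0.4727, 0.0818, 0.2206]
orientation: [1.222, 1.201, -1.223]
ft_force: [3.2, -1.6, 3.6]
opening: 0.0095
```

```bash
python3 look.py 13
```

```text
[0.4727 0.082  0.2206] [ 1.69 -1.93  4.63] [-0.234 -0.524 -0.046] 0.00965001172730687 11.8333 [ 1.    -0.018 -0.001]
```

View pics/g13.png

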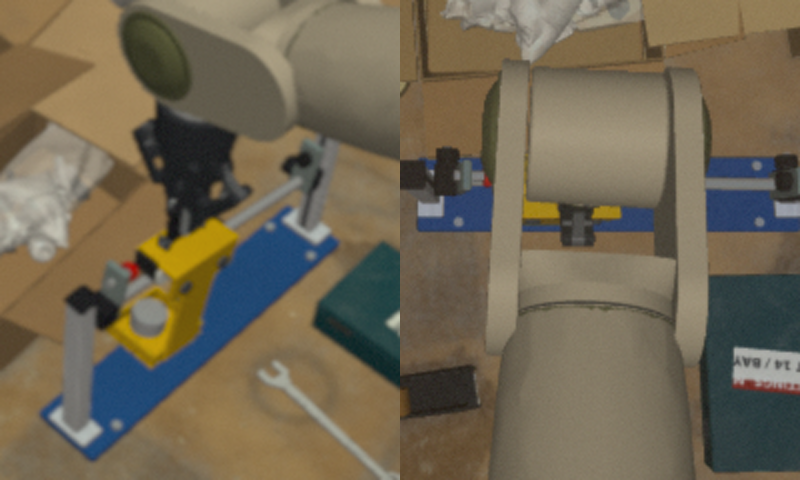

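>>> step_arm --steps '[{"tx": 0.02, "ty": 0.25, "tz": 0.045, "rx": 0, "ry": 0, "rz": 0, "gripper": 0}, {"tx": 0.04, "ty": 0.5, "tz": 0.09, "rx": 0, "ry": 0, "rz": 0, "gripper": 0}, {"tx": 0.06, "ty": 0.8, "tz": 0.14, "rx": 0, "ry": 0, "rz": 0, "gripper": 0}, {"tx": 0.06, "ty": 0.8, "tz": 0.14, "rx": 0, "ry": 0, "rz": 0, "gripper": 0}]'

```text
time: 12.17
tcp_pos: [0.4733, 0.0901, 0.222]
orientation: [1.222, 1.202, -1.222]
ft_force: [1.7, -1.3, 2.9]
opening: 0.0094
```

```bash
python3 look.py 14;  python3 - <<'E'
from h import *
x=cv2.imread('pics/scene14.png')[190:310,320:410]; cv2.imwrite('pics/z14.png',cv2.resize(x,None,fx=5,fy=5,interpolation=cv2.INTER_CUBIC))
E
```

```text
[0.4733 0.0898 0.222 ] [ 1.74 -1.4   3.03] [-0.206 -0.305 -0.04 ] 0.009432527571871687 12.2667 [ 1.    -0.018 -0.001]
```

View pics/z14.png

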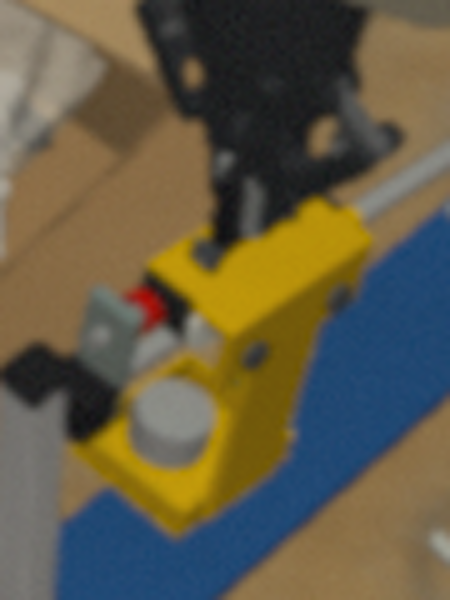

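>>> step_arm --steps '[{"tx": 0.01, "ty": 0.2, "tz": 0.03, "rx": 0, "ry": 0, "rz": 0, "gripper": 0}, {"tx": 0.02, "ty": 0.4, "tz": 0.06, "rx": 0, "ry": 0, "rz": 0, "gripper": 0}, {"tx": 0.02, "ty": 0.4, "tz": 0.06, "rx": 0, "ry": 0, "rz": 0, "gripper": 0}]'

```text
time: 12.52
tcp_pos: [0.4736, 0.0939, 0.2227]
orientation: [1.222, 1.201, -1.222]
ft_force: [1.3, -0.4, 2.6]
opening: 0.0093
```

```bash
python3 look.py 15
```

```text
[0.4736 0.0937 0.2227] [ 1.13 -1.8   3.  ] [-0.193 -0.204  0.008] 0.009649281818747508 12.6167 [ 1.    -0.018 -0.   ]
```

>>> step_arm --steps '[{"tx": 0.01, "ty": 0.2, "tz": 0.03, "rx": 0, "ry": 0, "rz": 0, "gripper": 0}, {"tx": 0.01, "ty": 0.2, "tz": 0.03, "rx": 0, "ry": 0, "rz": 0, "gripper": 0}]'

```text
time: 12.78
tcp_pos: [0.4737, 0.0958, 0.223]
orientation: [1.222, 1.201, -1.223]
ft_force: [1.0, -0.2, 3.2]
opening: 0.0094
```

```bash
python3 look.py 16
```

```text
[0.4737 0.0957 0.2229] [-0.16 -0.89  2.45] [-0.187 -0.142  0.   ] 0.0093889013100791 12.8833 [ 1.    -0.018 -0.   ]
```

>>> step_arm --steps '[{"tx": 0.01, "ty": 0.2, "tz": 0.03, "rx": 0, "ry": 0, "rz": 0, "gripper": 0}, {"tx": 0.01, "ty": 0.2, "tz": 0.03, "rx": 0, "ry": 0, "rz": 0, "gripper": 0}]'

```text
time: 13.05
tcp_pos: [0.4738, 0.0978, 0.2233]
orientation: [1.222, 1.201, -1.222]
ft_force: [0.8, -2.0, 2.7]
opening: 0.0096
```

```bash
python3 look.py 17
```

```text
[0.4738 0.0977 0.2233] [ 0.23 -0.33  3.03] [-0.181 -0.045  0.001] 0.009678665563334639 13.15 [ 1.    -0.018 -0.   ]
```

>>> step_arm --steps '[{"tx": 0.01, "ty": 0.2, "tz": 0.03, "rx": 0, "ry": 0, "rz": 0, "gripper": 0}, {"tx": 0.01, "ty": 0.2, "tz": 0.03, "rx": 0, "ry": 0, "rz": 0, "gripper": 0}]'

```text
time: 13.32
tcp_pos: [0.4739, 0.0998, 0.2236]
orientation: [1.222, 1.201, -1.222]
ft_force: [0.6, -0.6, 2.6]
opening: 0.0097
```

```bash
python3 look.py 18;  python3 - <<'E'
from h import *
x=cv2.imread('pics/scene18.png')[190:310,320:410]; cv2.imwrite('pics/z18.png',cv2.resize(x,None,fx=5,fy=5,interpolation=cv2.INTER_CUBIC))
E
```

```text
[0.4739 0.0997 0.2236] [-0.02 -0.88  2.8 ] [-0.182 -0.023  0.017] 0.009591331112184603 13.4167 [ 1.    -0.018 -0.   ]
```

View pics/z18.png

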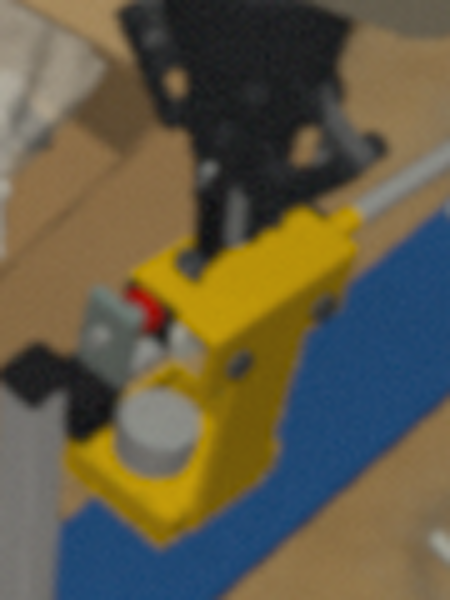

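>>> step_arm --steps '[{"tx": 0.0, "ty": 0.2, "tz": 0.03, "rx": 0, "ry": 0, "rz": 0, "gripper": 0}, {"tx": 0.0, "ty": 0.2, "tz": 0.03, "rx": 0, "ry": 0, "rz": 0, "gripper": 0}]'

```text
time: 13.58
tcp_pos: [0.474, 0.1017, 0.2239]
orientation: [1.222, 1.201, -1.222]
ft_force: [0.3, -2.3, 2.3]
opening: 0.0097
```

```bash
python3 look.py 19
```

```text
[0.4739 0.1016 0.2239] [-0.38 -2.64  1.64] [-0.373 -0.137 -0.035] 0.009696844509933673 13.6833 [ 1.    -0.018 -0.   ]
```

>>> step_arm --steps '[{"tx": 0.01, "ty": 0.2, "tz": 0.03, "rx": 0, "ry": 0, "rz": 0, "gripper": 0}, {"tx": 0.01, "ty": 0.2, "tz": 0.03, "rx": 0, "ry": 0, "rz": 0, "gripper": 0}]'

```text
time: 13.85
tcp_pos: [0.474, 0.1036, 0.2242]
orientation: [1.222, 1.201, -1.223]
ft_force: [0.4, -2.5, 2.4]
opening: 0.0098
```

```bash
python3 look.py 20
```

```text
[0.474  0.1036 0.2242] [ 0.64 -2.82  2.95] [-0.509 -0.032  0.031] 0.009562786718380815 13.95 [ 1.    -0.018 -0.   ]
```

>>> step_arm --steps '[{"tx": 0.01, "ty": 0.1, "tz": 0.015, "rx": 0, "ry": 0, "rz": 0, "gripper": 0}, {"tx": 0.01, "ty": 0.2, "tz": 0.03, "rx": 0, "ry": 0, "rz": 0, "gripper": 0}, {"tx": 0.01, "ty": 0.2, "tz": 0.03, "rx": 0, "ry": 0, "rz": 0, "gripper": 0}]'

```text
time: 14.2
tcp_pos: [0.4741, 0.1056, 0.2245]
orientation: [1.222, 1.201, -1.223]
ft_force: [-0.1, -4.0, 1.9]
opening: 0.0095
```

```bash
python3 look.py 21;python3 look.py 22
python3 - <<'E'
from h import *
x=cv2.imread('pics/scene22.png')[190:310,320:410]; cv2.imwrite('pics/z22.png',cv2.resize(x,None,fx=5,fy=5,interpolation=cv2.INTER_CUBIC))
E
```

```text
[0.4742 0.1056 0.2245] [ 0.98 -3.45  1.73] [-0.694 -0.006 -0.045] 0.009238965595441627 14.3 [ 1.    -0.018 -0.   ]
[0.4741 0.1055 0.2245] [-0.21 -3.19  2.08] [-0.677 -0.06  -0.008] 0.00986386508219882 14.4 [ 1.    -0.018 -0.   ]
```

View pics/z22.png

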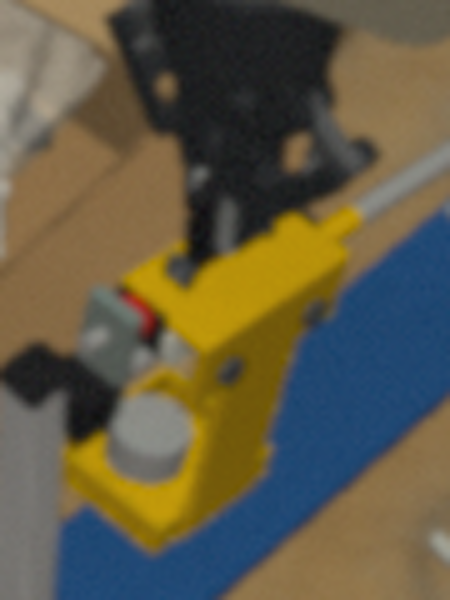

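>>> step_arm --steps '[{"tx": 0, "ty": 0, "tz": 0, "rx": 0, "ry": 0, "rz": 0, "gripper": 1}, {"tx": 0, "ty": 0, "tz": 0, "rx": 0, "ry": 0, "rz": 0, "gripper": 1}, {"tx": 0, "ty": 0, "tz": 0, "rx": 0, "ry": 0, "rz": 0, "gripper": 1}, {"tx": 0, "ty": 0, "tz": 0, "rx": 0, "ry": 0, "rz": 0, "gripper": 1}, {"tx": 0, "ty": 0, "tz": 0, "rx": 0, "ry": 0, "rz": 0, "gripper": 1}]'

```text
time: 14.82
tcp_pos: [0.4741, 0.1057, 0.2244]
orientation: [1.223, 1.201, -1.222]
ft_force: [0.6, 0.0, 0.0]
opening: 0.0697
```

```bash
python3 look.py 23
```

```text
[0.4741 0.1057 0.2244] [0.44 0.4  0.4 ] [-0.041 -0.083 -0.004] 0.08301068235709144 14.9167 [ 1.    -0.018 -0.   ]
```

View pics/g23.png

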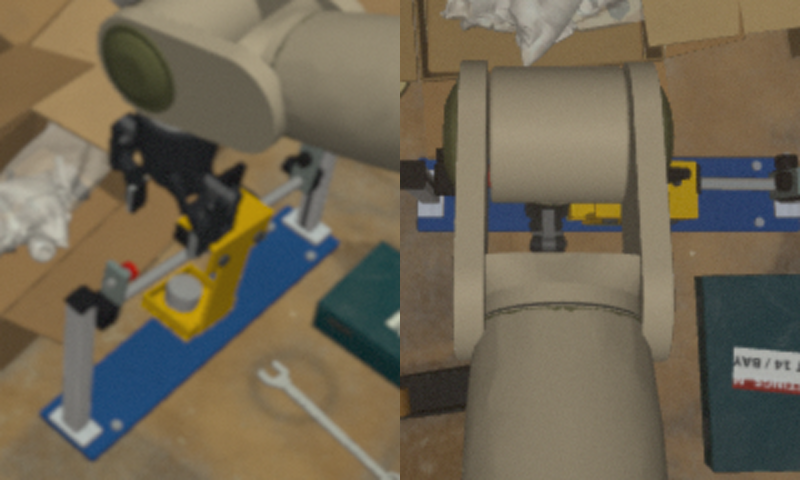

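>>> step_arm --steps '[{"tx": 0, "ty": 0, "tz": 1, "rx": 0, "ry": 0, "rz": 0, "gripper": 1}, {"tx": 0, "ty": 0, "tz": 3, "rx": 0, "ry": 0, "rz": 0, "gripper": 1}, {"tx": 0, "ty": 1, "tz": 5, "rx": 0, "ry": 0, "rz": 0, "gripper": 1}, {"tx": 0, "ty": 3, "tz": 7, "rx": 0, "ry": 0, "rz": 0, "gripper": 1}, {"tx": 0, "ty": 6, "tz": 9, "rx": 0, "ry": 0, "rz": 0, "gripper": 1}, {"tx": -1, "ty": 9, "tz": 10, "rx": 0, "ry": 0, "rz": 0, "gripper": 1}, {"tx": -2, "ty": 12, "tz": 10, "rx": 0, "ry": 0, "rz": 0, "gripper": 1}, {"tx": -2, "ty": 14, "tz": 10, "rx": 0, "ry": 0, "rz": 0, "gripper": 1}]'

```text
time: 15.58
tcp_pos: [0.4528, 0.2479, 0.3264]
orientation: [1.223, 1.201, -1.219]
ft_force: [0.3, -0.4, -0.9]
opening: 0.0854
```

>>> step_arm --steps '[{"tx": -1, "ty": 2, "tz": 0, "rx": 0, "ry": 0, "rz": 0, "gripper": 1}, {"tx": -2, "ty": 4, "tz": 0, "rx": 0, "ry": 0, "rz": 0, "gripper": 1}, {"tx": -2, "ty": 4, "tz": 0, "rx": 0, "ry": 0, "rz": 0, "gripper": 1}, {"tx": -2, "ty": 4, "tz": 0, "rx": 0, "ry": 0, "rz": 0, "gripper": 1}, {"tx": -2, "ty": 4, "tz": 0, "rx": 0, "ry": 0, "rz": 0, "gripper": 1}, {"tx": -2, "ty": 4, "tz": 0, "rx": 0, "ry": 0, "rz": 0, "gripper": 1}, {"tx": -2, "ty": 4, "tz": 0, "rx": 0, "ry": 0, "rz": 0, "gripper": 1}, {"tx": -2, "ty": 4, "tz": 0, "rx": 0, "ry": 0, "rz": 0, "gripper": 1}]'

```text
time: 16.25
tcp_pos: [0.4345, 0.285, 0.3246]
orientation: [1.223, 1.2, -1.223]
ft_force: [-0.3, -0.1, 0.0]
opening: 0.0854
```

```bash
python3 look.py 24
```

```text
[0.4344 0.2852 0.3245] [-0.5   1.21 -0.08] [-0.019 -0.032  0.006] 0.08556722573874698 16.35 [ 1.    -0.019 -0.   ]
```

View pics/g24.png

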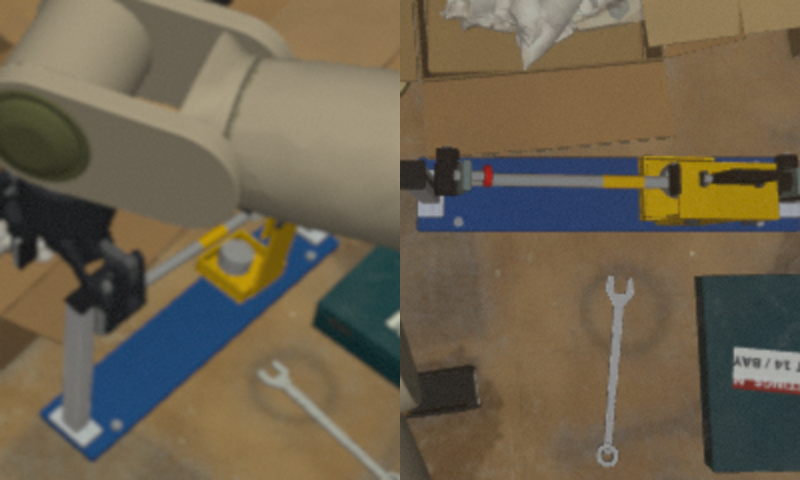

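>>> step_arm --steps '[{"tx": 0, "ty": 0, "tz": 0, "rx": 0, "ry": 0, "rz": 0, "gripper": 1}, {"tx": 0, "ty": 0, "tz": 0, "rx": 0, "ry": 0, "rz": 0, "gripper": 1}, {"tx": 0, "ty": 0, "tz": 0, "rx": 0, "ry": 0, "rz": 0, "gripper": 1}, {"tx": 0, "ty": 0, "tz": 0, "rx": 0, "ry": 0, "rz": 0, "gripper": 1}, {"tx": 0, "ty": 0, "tz": 0, "rx": 0, "ry": 0, "rz": 0, "gripper": 1}, {"tx": 0, "ty": 0, "tz": 0, "rx": 0, "ry": 0, "rz": 0, "gripper": 1}, {"tx": 0, "ty": 0, "tz": 0, "rx": 0, "ry": 0, "rz": 0, "gripper": 1}, {"tx": 0, "ty": 0, "tz": 0, "rx": 0, "ry": 0, "rz": 0, "gripper": 1}]'

```text
time: 17.02
tcp_pos: [0.4341, 0.2856, 0.3245]
orientation: [1.222, 1.201, -1.222]
ft_force: [-0.2, 1.2, 0.5]
opening: 0.0855
```

```bash
python3 look.py 25
python3 - <<'E'
from h import *
a=cv2.imread('pics/top24.png');b=cv2.imread('pics/top25.png')
d=cv2.absdiff(a,b).max(2)[260:330,380:480];print(d.max(),d.mean())
x=b[265:330,380:480];cv2.imwrite('pics/z25.png',cv2.resize(x,None,fx=7,fy=7,interpolation=cv2.INTER_CUBIC))
t=load('top')
# frame top edges (z~.142-.102+bar)
hsv=cv2.cvtColor(t['image'],cv2.COLOR_RGB2HSV);m=cv2.inRange(hsv,(18,150,90),(35,255,255));v,u=np.nonzero(m[270:320,385:480]);print(u.min()+385,u.max()+385)
zb=.158-.09*.165+.04
print(onz(t,u.max()+385.5,290,zb-.009), onz(t,u.max()+385.5,290,zb))
E
```

```text
[0.4342 0.2856 0.3245] [0.21 0.84 0.43] [ 0.021  0.02  -0.036] 0.08532183366885149 17.1167 [ 1.    -0.018  0.   ]
24 3.6745714285714284
385 459
[ 0.4690047  -0.11073325  0.17415   ] [ 0.46822764 -0.10833503  0.18315   ]
```

View pics/z25.png

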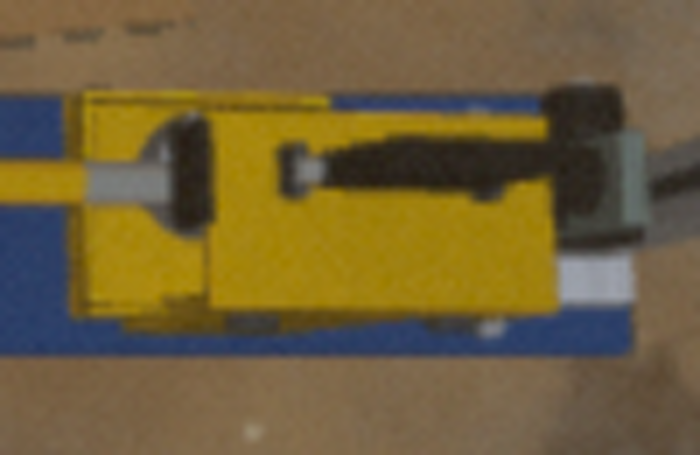

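View pics/scene25.png

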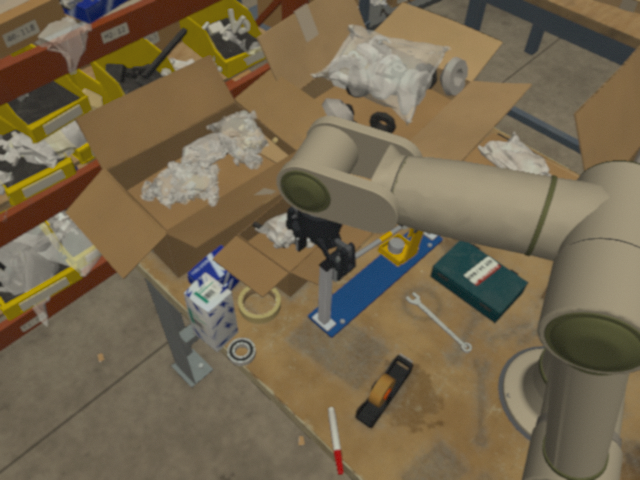

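Run:
```python
from h import *
print(order.sign_off())
```

```text
the job is handed in; nothing more can be done
None
```

The job is done and handed in. The yellow trolley is hanging on the rail against the black low stop, and the robot clock read about 17 s when I signed off.

- **Hooking:** I gripped the tab at 36 N and brought the bar into the mouth at the yellow band. I then lowered the trolley by feel until it bore on the rail with about 10 N, counting its weight of about 4.5 N. The camera showed it tilting over to the rail's slope, which I took as both wheels being down; I did not see the second wheel seat.
- **Uphill:** I drew it up at a measured slope of about 0.16 rad, with about 6 to 11 N bearing on the rail. A sideways force of about 4 N built up part-way and I eased it off by shifting the arm in x. At its highest, the combined force on the rail was about 11.5 N.
- **Buffer:** It first touched at TCP y of about 0.0995 m. I stopped about 6 mm further in, where the extra push was about 2.5 N, against about 3 N expected for half-way.
- **Release:** I opened the gripper, and it rolled down without being touched again.
- **Last checks:** Two top pictures 0.8 s apart showed only image noise around the trolley. Its middle measured about y = -93 mm in the stand's frame, against about -90 mm expected. The gripper was clear with forces around zero, and the other things on the bench looked where they were.

My picture-based tilt figures for the trolley disagreed (0.12 to 0.32), so I went by force and arm position instead. No check failed.

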